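# Lock the hand press and wedge its front feet clear

## Task

First turn the lock collar on top of the hand press by its handle, round to the locked mark at the front of the press head, so that the ram cannot drop. Then take the leveling wedge and push it thin end first, flat on the drawer floor, under the middle of the press's front edge between the two front feet, until those feet just lift off the floor (about 2 mm of daylight). Finish there, still holding the wedge in the gripper with the press resting on it: do not let go, keep clear of the press itself, and leave the other things in the drawer where they are.

Things in the scene. Friction and masses are not known exactly. Their poses are not given: they have to be found in the camera images.
- press_front (a point): Middle of the lower front edge of the cast-iron hand press's base, 7 mm above the drawer floor. Axes fixed to the press: x from its front to its back (the way the wedge goes in), y left as seen from before it, z up; the front faces the robot, turned up to 0.3 rad. The base is 200 mm long, 120 mm wide, 22 mm thick, its underside flat, 7 mm clear of the floor on four pads.
- press_mount: The press's two rear studs; origin on the drawer floor midway between them, 170 mm behind the front edge, axes as the press. The rear feet are held here; the front feet only stand, so the press tips up about this line. Pads: 26 mm square, 7 mm high; the front pair centred 17 mm behind the front edge, 46 mm to either side of the middle (an open way 66 mm wide).
- press (a joint): Tip of the press about its rear feet, rad: 0 = standing on all four feet; grows as the front rises, 0.010 = front edge raised 1.7 mm. 6 to 11 N at the front edge lift it; it falls back by its own weight.
- collar_axis (a point): Centre of the lock collar, a steel ring 54 mm across, 16 mm high, lying on top of the press head around the square ram, half-way up the ring; 85 mm behind the front edge. The ram's top is 18 mm above this point. The head overhangs from 43 mm behind the front edge. The press's ball-ended lever stands at its left (+y), 75 mm from the middle, up to 310 mm high.
- collar_knob (a point): Middle of the gripping part of the collar's handle: an upright black round knob 17 mm in diameter on a short arm, 55 mm out from the collar's axis; it can be gripped from 16 mm below to 16 mm above this point; the arm lies 34 mm below it, about 205 mm above the floor.
- collar (a joint): Turn of the lock collar, rad: 0 = handle straight out to the press's right (its -y), grows clockwise seen from above; 1.571 = handle straight out to the front (its -x), over the raised locked mark on the head. Stop at 1.62. Friction about 2 N at the knob; it stays where it is left. Starts between 0 and 0.5.
- wedge_heel (a point): Centre of the heel block of the loose leveling wedge, 13 mm above its underside. Dark steel, 0.39 kg, 110 mm long, 30 mm wide. Heel: 30 x 30 mm, 26 mm high, a small hole in its top. Axes: x from heel to nose, y across, z up. Starts flat on the floor left or right of the press, nose pointing away from the robot; a plain bar of the same length and width lies on the other side.
- wedge_nose (a point): Middle of the wedge's thin end, 1.5 mm above its flat underside, 95 mm ahead of the heel's centre. The taper is 80 mm long: 3 mm thick at the nose, 19 mm at the heel (rises 1 in 5). It meets the press's front edge when the nose is 20 mm behind that edge; from there each 5 mm of push raises the edge 1 mm, against 6 to 20 N.
- parallel_mid (a point): Bystander: centre of the plain steel parallel, 110 x 30 x 20 mm, of one thickness, with three small holes in its top; its length along its x axis.
- micrometer: Bystander: chrome micrometer frame lying flat, a C of 105 mm with a barrel 60 mm long out to its -y; 12 mm thick. Origin in the middle of the C, on its underside.
- carbide_anvil: Bystander: bright carbide anvil insert standing upright, 22 mm foot, 30 mm high. Origin at the centre of its underside.
- thimble: Bystander: knurled black micrometer thimble standing upright, 21 mm in diameter, 50 mm high. Origin at the centre of its underside.
- bushing: Bystander: bronze arbor bushing standing on its 44 mm flange, 34 mm high. Origin at the centre of its underside.
- spanner: Bystander: open-ended spanner 170 mm long lying flat, along its x axis. Origin at its middle, on its underside.
- drawer: The shallow galvanized steel drawer that everything stands in, 520 x 900 mm, fixed; its floor lies 4 mm above this origin (centre of its underside, on the bench top), its walls stand 46 mm high (75 mm at the far side).
Things that resemble listed ones, but are neither listed nor needed, are in the scene too. Leave any brown or yellow look-alike of the part that bears wedge_heel alone.

How it is judged:
By the outcome, as a careful person would: the job done as asked, in the order asked, and still so for the second after the job is handed in, while the arm keeps its last pose, push and grip.
It also fails if it takes over 56 s, if anything falls off the work surface, if the arm or the gripper's body presses on something with over 40 N, if the wrist force passes 120 N, or if a joint passes its speed limit or range.

## Robot

A 6-joint arm with a two-finger parallel gripper is mounted at the origin on the work surface. World frame = base frame: x ahead of the robot, y to its left, z up, the work surface at z = 0. Lengths are in m, angles in rad, forces in N, time in s.
With the tool pointing down it reaches from about 0.375 to 0.9 m from the base axis. Payload 3.1 kg.
Tool frame: the origin (TCP) lies between the finger pads; the fingertips stand 19 mm ahead of it and the grasp point (between the pads) is the TCP; z points along the fingers, y is the line along which they close (so a half turn about z gives the same grasp; the last joint's range is limited). The gripper opens to 87 mm and grips with 3 to 60 N. Pads are 19 mm wide; open, the fingers measure 117 mm over their backs; the gripper's body (75 mm by 190 mm) begins 51 mm behind the grasp point.
Start: joints at [-1.458, 0.527, 1.433, -0, 1.181, -0.178], TCP at [0.179, -0.599, 0.242] pointing down, gripper open.
Joint ranges: [-3.08, 3.08], [-0.75, 2.2], [0.22, 2.44], [-1.43, 4.57], [0, 2.65], [-2.85, 2.85]. Speed limits (rad/s): [2.79, 2.79, 3.14, 3.14, 3.14, 3.14].

## Interface

Orientations are given as a unit quaternion [x, y, z, w].
In Python, from rig import robot, camera, camera_info, hand_in gives the robot as it stands.
- The arm moves only by the shell command python3 -m handwheel 'ROWS' [FORCE]. ROWS is a JSON object of lists of equal length, an entry for each row: "hand": the opening, from 0 (shut) to 1 (fully open); "translation": the shift along the world's x, y, z in mm, a list of three; "turn": the turn, a rotation vector about the world's x, y, z in rad, a list of three. In form: {"hand": [hand, ...], "translation": [[tx, ty, tz], ...], "turn": [[ax, ay, az], ...]}. A call has 1 to 12 rows; each row is the pose to reach, as a shift and turn from the pose commanded when the call began; what a row does not reach only later rows make up. A row lasts 1/12 s, in which the tool goes at most 41.7 mm and 7.16 degrees, less where a joint would pass 70% of its speed; a pose out of reach is approached as far as the arm can. A call with a gripper value outside its range is refused whole. The fingers move at their own pace and stop on an object; FORCE is the grip in N (left out, the last holds). Time passes only in rows, so rows that repeat a pose let the fingers close. It gives the time, the measured TCP pose, the force, the opening and the grip force at its end, in the units of the state.
- robot.get_obs(): the state, without advancing time (a new reading comes with each control period).
- camera(name): name is "side" or "top" or "wrist"; returns (picture, depth): 480x640x3 uint8, red, green, blue; 480x640 float32, m along the optical axis (not along the pixel's ray), 0 where there is no reading.
- camera_info(name): a dict with "vertical_fov" (degrees; the focal length in pixels is half the picture's height over the tangent of half this angle, whatever the lens; pixels are square), "cx", "cy" (the principal point, pixels), "world_from_camera" (4x4, takes a point from camera to world coordinates). Camera axes: x right, y down, z forward; pixel columns grow to the right and rows downward; lengths in m; the calibration is good to about 2 mm. A picture is of the moment at which its call begins: read the wrist's pose just before it. camera_info takes no time and is no camera call; for the wrist camera it gives the pose at the moment of the call.
- hand_in(): hands the job in; it is judged then, once.
The state is a dict: "time": time; "q": joint angles; "joint_velocities": joint speeds; "joint_torque": joint torques, N m; "position": TCP position; "tool_rot": TCP orientation; "ft_force": force on the tool from outside, world axes, zero at the start; "moment": the same for the moment, N m; "grip_width": finger opening in m; "grip_force": force on a finger pad.
Only numpy, scipy, OpenCV 4.12 (cv2) and the standard library are available. Lean on these libraries where they do the work, as an engineer would, in place of code of your own. Each camera call takes 0.05 s, during which the arm holds its last target. There are 200 camera calls.

## Working session

There is one attempt and no reset: what is moved stays moved. The work goes in short steps, Python scripts to look and compute and a shell command to move; the robot and the scene stay as the last step left them, time stands still between calls to the robot, and variables do not carry over. Pictures are saved under pics/ and viewed, at most 10 in all, crops included, and the job is handed in when it is done.

```bash
mkdir -p pics; ls; cat > h.py <<'E'
import numpy as np, cv2
from rig import robot, camera, camera_info
def K(n):
    i=camera_info(n); return 240/np.tan(np.radians(i["vertical_fov"])/2), i["cx"], i["cy"], np.array(i["world_from_camera"])
def shot(n,save=None):
    k=K(n); p,d=camera(n)
    if save: cv2.imwrite(f"pics/{save}.png",p[:,:,::-1])
    return p,d,k
def cloud(d,k):
    f,cx,cy,T=k; v,u=np.mgrid[:480,:640]
    P=np.stack([(u-cx)/f*d,(v-cy)/f*d,d],-1); return P@T[:3,:3].T+T[:3,3]
def ray(k,u,v,z):
    f,cx,cy,T=k; r=T[:3,:3]@np.array([(u-cx)/f,(v-cy)/f,1]); o=T[:3,3]; return o+r*(z-o[2])/r[2]
def proj(k,P):
    f,cx,cy,T=k; c=T[:3,:3].T@(np.array(P)-T[:3,3]); return c[0]/c[2]*f+cx,c[1]/c[2]*f+cy
E
python3 - <<'E'
from h import *
for n in("top","side"):
    p,d,k=shot(n,n+"0"); np.savez(f"{n}0.npz",p=p,d=d); print(n,k[0],k[1:3],k[3].round(3).tolist(),(d>0).mean())
print(robot.get_obs())
E
```

```text
pics
top 452.94079695836064 (317.75447867719635, 237.64099822364653) [[0.019, -0.999, 0.031, 0.432], [-1.0, -0.019, -0.003, -0.02], [0.003, -0.031, -1.0, 1.148], [0.0, 0.0, 0.0, 1.0]] 0.9958463541666667
side 603.5929512187315 (312.9091895507721, 237.91281794782086) [[0.973, -0.149, 0.176, 0.221], [-0.23, -0.576, 0.785, -1.195], [-0.015, -0.804, -0.595, 1.084], [0.0, 0.0, 0.0, 1.0]] 0.9961555989583334
{'time': 0.1, 'q': array([-1.45851113e+00,  5.28389346e-01,  1.43375878e+00,  7.25445713e-06,
        1.18142895e+00, -1.78512245e-01]), 'joint_velocities': array([-0.00050865, -0.00186896, -0.00333628,  0.00112705, -0.00146247,
        0.00080697]), 'joint_torque': array([-5.90346390e-04, -4.40986490e+01, -1.77150321e+01,  6.35510869e-02,
        5.34276443e-02, -3.32276056e-05]), 'position': array([ 0.1791495 , -0.59812375,  0.24066444]), 'tool_rot': array([ 9.89447928e-01,  1.44885518e-01,  3.62021614e-05, -9.91557280e-04]), 'ft_force': array([ 0.16411756, -0.131341  ,  0.43482867]), 'moment': array([ 0.03897517,  0.00222289, -0.03878557]), 'grip_force': 0.0, 'grip_width': 0.08681870779707006}
```

View pics/top0.png

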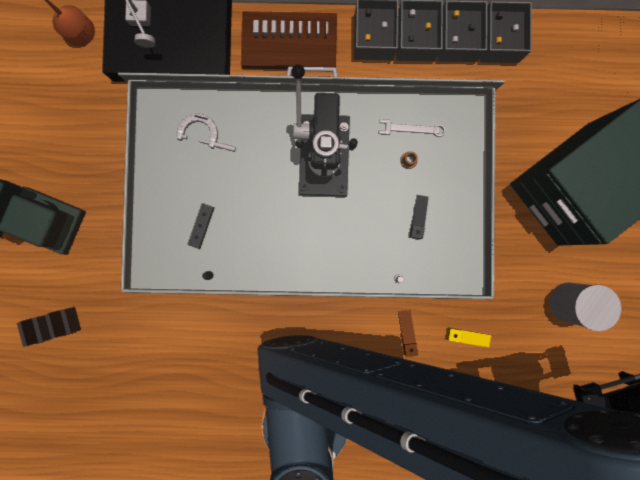

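View pics/side0.png

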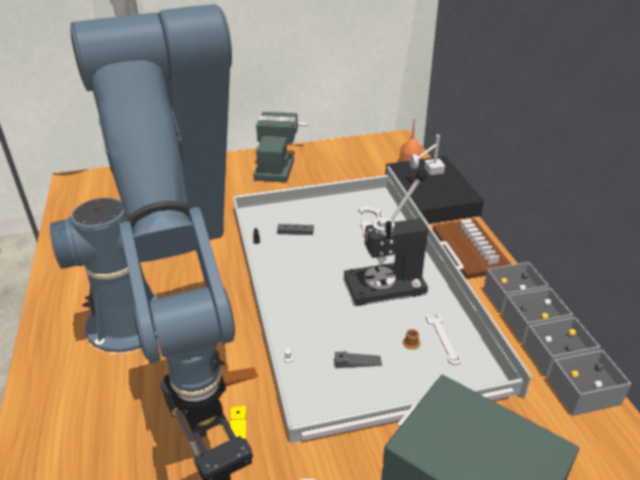

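Top view: the press is at (324,150) with its collar at (326,142) and a black knob at (352,144). There are two dark bars: left (201,226), which seems to have three holes, and right (419,217), with one hole at its near end. The brown (408,333) and yellow (468,337) bars are decoys. I expect the right bar to be the wedge, and I'll confirm that in a crop.

```bash
python3 - <<'E'
from h import *
z=np.load("top0.npz"); p,d=z["p"],z["d"]; k=K("top"); C=cloud(d,k)
im=p[:,:,::-1]
a=cv2.resize(im[85:205,275:375],None,fx=5,fy=5,interpolation=cv2.INTER_CUBIC)
b=cv2.resize(im[190:247,395:440],None,fx=5,fy=5,interpolation=cv2.INTER_CUBIC)
c=cv2.resize(im[197:254,180:225],None,fx=5,fy=5,interpolation=cv2.INTER_CUBIC)
o=np.zeros((600,730,3),np.uint8);o[:,:500]=a;o[:285,505:]=b;o[300:585,505:]=c;cv2.imwrite("pics/c1.png",o)
g=p.max(2)
fl=C[180:200,380:400,2]; print("floor z",np.median(C[250:270,300:400,2]), np.median(C[250:270,160:200,2]))
def bar(u0,u1,v0,v1,name,zt):
    m=np.zeros(g.shape,np.uint8); m[v0:v1,u0:u1]=(g[v0:v1,u0:u1]<80)
    cs=max(cv2.findContours(m,0,2)[0],key=cv2.contourArea); r=cv2.minAreaRect(cs); box=cv2.boxPoints(r)
    print(name,r)
    for q in box: print(q.round(1),ray(k,*q,zt)[:2].round(4), end=' ')
    print()
bar(395,440,190,247,"right",.018); bar(180,225,197,254,"left",.024)
# press base
print("heights"); 
for v in range(96,204,4): print(v,[int(1000*C[v,u,2]) for u in range(290,364,4)])
E
```

```text
floor z 0.003954132366383534 0.004171412214183379
right ((418.53717041015625, 217.0994873046875), (12.600577354431152, 42.390380859375), 10.491477966308594)
[408.5 236.8] [ 0.4739 -0.25  ] [416.2 195.1] [ 0.5787 -0.268 ] [428.6 197.4] [ 0.5736 -0.2991] [420.9 239.1] [ 0.4688 -0.281 ] 
left ((200.9215545654297, 225.97232055664062), (12.480753898620605, 42.822853088378906), 19.440034866333008)
[187.9 244.1] [0.4452 0.2981] [202.2 203.7] [0.5462 0.2655] [213.9 207.9] [0.5364 0.236 ] [199.7 248.2] [0.4354 0.2687] 
heights
96 [1, 4, 257, 4, 3, 4, 190, 200, 197, 199, 197, 197, 198, 7, 4, 5, 3, 5, 4]
100 [1, 0, 246, 3, 7, 7, 192, 200, 200, 197, 198, 197, 198, 4, 6, 0, 4, 2, 0]
104 [3, 1, 237, 5, 0, 5, 195, 195, 200, 205, 200, 197, 199, 5, 1, 2, 6, 1, 1]
108 [2, 2, 231, 2, 3, 5, 194, 197, 200, 196, 199, 198, 194, -1, 3, 3, 2, 1, 7]
112 [2, -3, 218, 2, 5, 5, 193, 198, 198, 198, 202, 202, 195, 2, 0, 3, 2, 3, 2]
116 [5, 4, 211, 31, 33, 35, 197, 198, 198, 198, 1147, 197, 195, 32, 30, 5, 5, 0, 2]
120 [4, 6, 201, 34, 34, 180, 198, 200, 1147, 197, 198, 195, 192, 33, 34, 6, 0, 6, 4]
124 [0, 180, 192
[... 879 characters left out ...]
96, 193, 194, 194, 194, 160, 33, 32, 3, 5, 6, 3]
168 [0, -1, 2, 36, 34, 42, 144, 150, 153, 152, 156, 150, 30, 31, 31, 5, 7, 2, 5]
172 [4, 3, 3, 35, 37, 34, 43, 47, 44, 43, 46, 40, 33, 32, 34, 3, 5, 6, 3]
176 [4, 7, 5, 33, 32, 32, 34, 33, 36, 28, 32, 29, 34, 30, 1147, 8, 3, 1, 6]
180 [1, 0, 6, 34, 33, 33, 32, 33, 31, 34, 39, 33, 30, 32, 31, 3, 3, 3, 2]
184 [0, 0, 6, 38, 36, 38, 28, 35, 31, 35, 31, 32, 37, 33, 29, 6, 6, 6, 5]
188 [5, 6, 5, 33, 32, 31, 40, 31, 31, 30, 32, 32, 38, 37, 32, 5, 3, 2, 5]
192 [6, 4, 5, 33, 33, 32, 34, 31, 34, 32, 36, 35, 33, 31, 30, 6, 0, 5, 2]
196 [3, 1, 0, 5, 2, 5, 2, 2, 4, 3, 3, 5, 4, 11, 4, 4, 3, 1, 7]
200 [1, 3, 3, 4, 5, 1, 3, 1, 5, 6, 5, 7, 8, 4, 9, 3, 3, 1, 6]
```

View pics/c1.png

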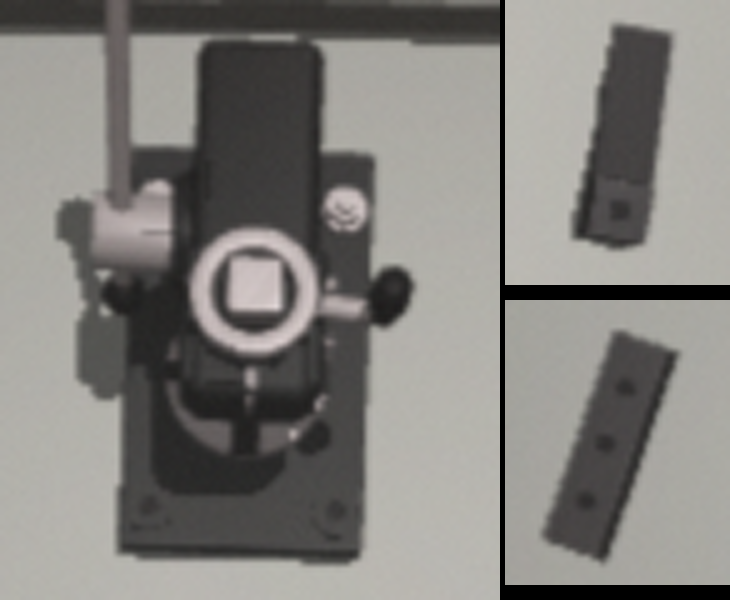

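The crop confirms it. The right bar (419,217) has a single-hole heel and a taper, so it is the wedge. The left bar has three holes, so it is the parallel. The handle points to image right, at knob (353,143), and the lever is on the left.

```bash
cat > m.py <<'E'
from h import *
z=np.load("top0.npz"); p,d=z["p"],z["d"]; k=K("top"); C=cloud(d,k)
Z=C[:,:,2]; g=p.max(2).astype(int)
# base: dark against floor; edges by row/col crossing with subpixel
def edge(line,thr=110):
    # line: from inside outwards
    for i in range(len(line)-1):
        if line[i]<thr<=line[i+1]: return i+(thr-line[i])/(line[i+1]-line[i])
L=[];R=[];F=[]
for v in list(range(176,192)):
    e=edge(g[v,305:285:-1]); L.append((305-e,v))
for v in range(160,192):
    e=edge(g[v,340:370]); R.append((340+e,v))
for u in range(304,344):
    e=edge(g[185:205,u]); F.append((u,185+e))
def fit(P,zt):
    W=np.array([ray(k,u,v,zt)[:2] for u,v in P],np.float32)
    vx,vy,x,y=cv2.fitLine(W,cv2.DIST_HUBER,0,.01,.01).ravel(); return np.array([x,y]),np.array([vx,vy])
for n,P,zt in(("L",L,.03),("R",R,.033),("F",F,.033)):
    c,t=fit(P,zt); print(n,c.round(4),"yaw",np.arctan2(t[1],t[0]).round(4))
# front mid
c,t=fit(R,.033); cL,tL=fit(L,.033); cF,tF=fit(F,.033)
def inter(a,u,b,w): s=np.linalg.solve(np.c_[u,-w],b-a)[0]; return a+s*u
A=inter(c,t,cF,tF);B=inter(cL,tL,cF,tF); print("FR",A,"FL",B,"w",np.linalg.norm(A-B),"mid",(A+B)/2)
# collar: bright ring + ram
m=((g>140)&(np.hypot(*(np.mgrid[:480,:640]-np.array([142,326])[:,None,None]))<20)).astype(np.uint8)
cs=max(cv2.findContours(m,0,2)[0],key=cv2.contourArea)
pts=cs[:,0,:].astype(float); 
print("ring enc",cv2.minEnclosingCircle(cs))
for uv in((326,142.5),): print("collar",ray(k,*uv,.214))
m=(Z>.245)&(Z<.27); m[:, :345]=0; m[:,362:]=0; m[:135]=0;m[155:]=0
v,u=np.nonzero(m); print("knob top",len(v),u.mean(),v.mean(),np.median(C[m],0).round(4),np.mean(C[m],0).round(4))
E
python3 m.py
```

```text
L [0.5957 0.0269] yaw -0.0436
R [ 0.6319 -0.0938] yaw -0.0048
F [ 0.5693 -0.034 ] yaw -1.5651
FR [ 0.5696502  -0.09345235] FL [0.5689574  0.02790689] w 0.12136122 mid [ 0.56930375 -0.03277273]
ring enc ((329.0, 144.0), 16.278919219970703)
collar [ 0.65934193 -0.03632865  0.214     ]
knob top 66 352.6212121212121 142.53030303030303 [ 0.6496 -0.0888  0.2573] [ 0.65   -0.0884  0.2566]
```

```bash
R='[220,260,130]'; python3 -m handwheel '{"hand":[1,1,1,1,1,1,1,1,1,1],"translation":[[22,26,13],[44,52,26],[66,78,39],[88,104,52],[110,130,65],[132,156,78],[154,182,91],[176,208,104],[198,234,117],[220,260,130]],"turn":[[0,0,0.06],[0,0,0.12],[0,0,0.18],[0,0,0.24],[0,0,0.3],[0,0,0.36],[0,0,0.42],[0,0,0.48],[0,0,0.54],[0,0,0.6]]}'
python3 -m handwheel '{"hand":[1,1,1,1,1,1,1,1,1,1,1],"translation":[[22,25,0],[44,50,0],[66,75,0],[88,100,0],[110,125,0],[132,150,0],[154,175,0],[176,200,0],[198,225,0],[220,250,0],[220,250,0]],"turn":[[0,0,0.06],[0,0,0.12],[0,0,0.18],[0,0,0.24],[0,0,0.3],[0,0,0.36],[0,0,0.42],[0,0,0.48],[0,0,0.54],[0,0,0.6],[0,0,0.6]]}'
python3 - <<'E'
from h import *
p,d,k=shot("wrist","w1"); np.savez("w1.npz",p=p,d=d,T=k[3]); print(k[0],k[3].round(3).tolist())
p,d,k=shot("top"); np.savez("t1.npz",p=p,d=d)
for P in((.65,-.089,.259),(.657,-.035,.225),(.569,-.033,.033)): print(proj(K("wrist"),P))
E
```

```text
time: 0.93
position: [0.3998, -0.337, 0.3718]
tool_rot: [0.902, 0.432, -0.0, -0.0]
ft_force: [0.3, -0.2, -0.2]
grip_width: 0.087
grip_force: 0.0
time: 1.85
position: [0.6221, -0.0839, 0.3705]
tool_rot: [0.732, 0.681, 0.002, -0.001]
ft_force: [0.2, -0.7, 0.1]
grip_width: 0.087
grip_force: 0.0
349.392280012414 [[0.997, -0.07, -0.02, 0.626], [-0.073, -0.954, -0.292, -0.003], [0.001, 0.293, -0.956, 0.513], [0.0, 0.0, 0.0, 1.0]]
(np.float64(359.44914693655954), np.float64(243.54894068078013))
(np.float64(360.44125487736903), np.float64(166.8529765140679))
(np.float64(277.75570271103214), np.float64(157.3414265417947))
```

View pics/w1.png

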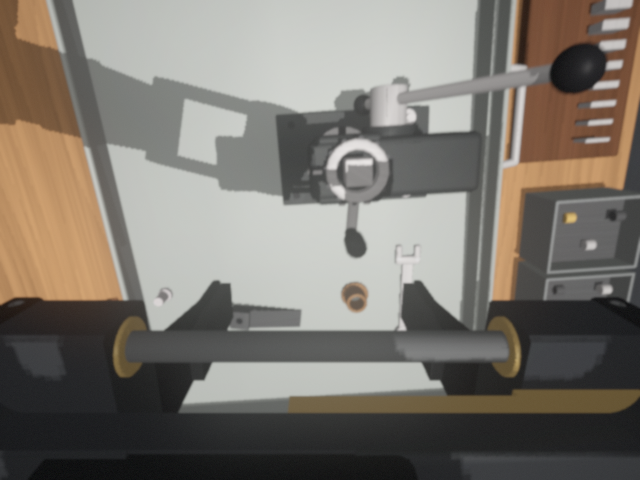

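Wrist view: knob top at about (357,243), ring centre about (357,170), base front edge from (277,116) to (285,204), lever at upper right. These agree with the top-view estimates to a few pixels. I'll refine with the depth.

```bash
python3 - <<'E'
from h import *
w=np.load("w1.npz");p,d=w["p"],w["d"]; f,cx,cy,_=K("wrist"); k=(f,cx,cy,w["T"]); C=cloud(d,k); g=p.max(2)
Z=C[:,:,2]
def pl(m,n,zt):
    v,u=np.nonzero(m); print(n,len(v),u.mean().round(1),v.mean().round(1),"z",np.median(Z[m]).round(4),ray(k,u.mean(),v.mean(),zt).round(4))
V,U=np.mgrid[:480,:640]
m=(g<75)&(abs(U-357)<14)&(V>228)&(V<260); pl(m,"knob dark",.25)
m=(Z>.25)&(Z<.27)&(abs(U-357)<16)&(V>225)&(V<262); pl(m,"knob z",.2585)
m=(Z>.219)&(Z<.235)&(abs(U-360)<20)&(abs(V-172)<20);pl(m,"ram",.224)
m=((Z>.207)&(Z<.219)&(abs(U-357)<36)&(V>135)&(V<203)).astype(np.uint8)
cs=max(cv2.findContours(m,0,2)[0],key=cv2.contourArea);c,r=cv2.minEnclosingCircle(cs);e=cv2.fitEllipse(cs);print(c,r,e,ray(k,*e[0],.213))
L=[]
for v in range(122,198):
    row=g[v,262:300].astype(int); i=np.nonzero(row<95)[0]; L.append((262+i[0]-.5,v))
W=np.array([ray(k,*q,.033)[:2] for q in L],np.float32); vx,vy,x,y=cv2.fitLine(W,cv2.DIST_HUBER,0,.01,.01).ravel(); print("front edge",x,y,np.arctan2(vy,vx), W[0],W[-1])
R=[]
for u in range(290,312):
    col=g[190:220,u].astype(int); i=np.nonzero(col<95)[0]; R.append((u,190+i[-1]+.5))
W=np.array([ray(k,*q,.033)[:2] for q in R],np.float32); print("right",W[0],W[-1])
T=[]
for u in range(290,340):
    col=g[95:125,u].astype(int); i=np.nonzero(col<95)[0]; T.append((u,95+i[0]-.5))
W=np.array([ray(k,*q,.033)[:2] for q in T],np.float32); print("left",W[0],W[-1])
# table col right side straight line
m=(Z>.19)&(Z<.203)&(U>395)&(U<470)&(V>125)&(V<200); pl(m,"column",.198)
E
```

```text
knob dark 0 nan nan z nan [nan nan nan]
knob z 368 356.6 246.4 z 0.2581 [ 0.651  -0.087   0.2585]
ram 749 359.0 171.3 z 0.2255 [ 0.6588 -0.0343  0.224 ]
(357.84912109375, 169.56234741210938) 34.955291748046875 ((357.55340576171875, 169.33612060546875), (63.819679260253906, 65.51461029052734), 36.85033416748047) [ 0.65895386 -0.03367955  0.213     ]
front edge 0.5745868 -0.031958945 1.561127 [0.5757642  0.01623879] [ 0.57494354 -0.08225726]
right [ 0.5843793  -0.07807569] [ 0.61295885 -0.08435645]
left [0.59416664 0.02410398] [0.65708315 0.01335881]
column 4571 431.9 162.1 z 0.1983 [ 0.7264 -0.0338  0.198 ]<stdin>:5: RuntimeWarning: Mean of empty slice.
  ret = ret.dtype.type(ret / rcount)
  return _methods._mean(a, axis=axis, dtype=dtype,
```

```bash
python3 -m handwheel '{"hand":[1,1,1,1,1,1,1,1],"translation":[[10,-2,0],[20,-3,0],[28,-4,0],[28,-4,-30],[28,-4,-60],[28,-4,-90],[28,-4,-118],[28,-4,-118]],"turn":[[0,0,-0.08],[0,0,-0.08],[0,0,-0.08],[0,0,-0.08],[0,0,-0.08],[0,0,-0.08],[0,0,-0.08],[0,0,-0.08]]}' && python3 -m handwheel '{"hand":[0,0,0,0,0,0,0,0,0,0],"translation":[[0,0,0],[0,0,0],[0,0,0],[0,0,0],[0,0,0],[0,0,0],[0,0,0],[0,0,0],[0,0,0],[0,0,0]],"turn":[[0,0,0],[0,0,0],[0,0,0],[0,0,0],[0,0,0],[0,0,0],[0,0,0],[0,0,0],[0,0,0],[0,0,0]]}' 10
python3 - <<'E'
import numpy as np
c=np.array([.659,-.034]);k=np.array([.6507,-.088]);r=.055
a0=np.arctan2(*(k-c)[::-1])
for D in np.linspace(0,1.44,13): a=a0-D; print(D.round(2),(1000*r*(np.array([np.cos(a)-np.cos(a0),np.sin(a)-np.sin(a0)]))).round(1))
E
```

```text
time: 2.62
position: [0.6426, -0.0928, 0.2469]
tool_rot: [0.762, 0.648, -0.004, -0.006]
ft_force: [-0.8, 0.8, -0.3]
grip_width: 0.0866
grip_force: 0.0
time: 3.45
position: [0.6472, -0.0927, 0.2535]
tool_rot: [0.761, 0.648, -0.0, -0.0]
ft_force: [0.4, 0.3, 0.3]
grip_width: 0.0284
grip_force: 0.0
0.0 [0. 0.]
0.12 [-6.4  1.4]
0.24 [-12.7   3.5]
0.36 [-18.6   6.4]
0.48 [-24.2  10. ]
0.6 [-29.2  14.2]
0.72 [-33.8  19. ]
0.84 [-37.7  24.3]
0.96 [-41.  30.]
1.08 [-43.5  36.1]
1.2 [-45.3  42.5]
1.32 [-46.4  49. ]
1.44 [-46.6  55.6]
```

```bash
python3 -m handwheel '{"hand":[0,0,0,0,0,0],"translation":[[3,5,0],[3,5,0],[3,5,0],[3,5,0],[3,5,0],[3,5,0]],"turn":[[0,0,0],[0,0,0],[0,0,0],[0,0,0],[0,0,0],[0,0,0]]}' 10
```

```text
time: 3.95
position: [0.651, -0.0876, 0.2538]
tool_rot: [0.761, 0.648, 0.001, 0.001]
ft_force: [4.2, -0.3, -0.2]
grip_width: 0.0169
grip_force: 10.0
```

```bash
python3 -m handwheel '{"hand":[0,0,0,0,0,0,0,0,0,0,0,0],"translation":[[-6.4,1.4,0],[-12.7,3.5,0],[-18.6,6.4,0],[-24.2,10,0],[-29.2,14.2,0],[-33.8,19,0],[-37.7,24.3,0],[-41,30,0],[-43.5,36.1,0],[-45.3,42.5,0],[-46.4,49,0],[-46.6,54,0]],"turn":[[0,0,-0.12],[0,0,-0.24],[0,0,-0.36],[0,0,-0.48],[0,0,-0.6],[0,0,-0.72],[0,0,-0.84],[0,0,-0.96],[0,0,-1.08],[0,0,-1.2],[0,0,-1.32],[0,0,-1.42]]}'
python3 -m handwheel '{"hand":[0,0,0],"translation":[[0,0,0],[0,0,0],[0,0,0]],"turn":[[0,0,0],[0,0,0],[0,0,0]]}'
```

```text
time: 4.95
position: [0.6066, -0.0337, 0.2538]
tool_rot: [1.0, -0.007, 0.004, 0.001]
ft_force: [9.4, -0.6, -3.6]
grip_width: 0.0163
grip_force: 10.0
time: 5.2
position: [0.6066, -0.0335, 0.2538]
tool_rot: [1.0, -0.005, 0.004, -0.0]
ft_force: [8.9, 1.9, -3.4]
grip_width: 0.0168
grip_force: 10.0
```

```bash
python3 -m handwheel '{"hand":[0.5,0.5,0.5,0.5,0.5,0.5,0.5,0.5,0.5,0.5,0.5,0.5],"translation":[[2,0,0],[2,0,0],[2,0,0],[2,0,0],[2,0,0],[2,0,30],[2,0,60],[2,0,90],[2,0,110],[-30,0,110],[-60,0,110],[-60,0,110]],"turn":[[0,0,0],[0,0,0],[0,0,0],[0,0,0],[0,0,0],[0,0,0],[0,0,0],[0,0,0],[0,0,0],[0,0,0],[0,0,0],[0,0,0]]}'
python3 - <<'E'
from h import *
p,d,k=shot("wrist"); C=cloud(d,k);Z=C[:,:,2]
np.savez("w2.npz",p=p,d=d,T=k[3])
u,v=map(int,proj(k,(.606,-.034,.25))); print(u,v)
for n,P in(("knob",(.604,-.034,.258)),("col",(.659,-.034,.213))): print(n,proj(k,P))
m=(Z>.25)&(Z<.27)&(abs(C[:,:,0]-.605)<.03)&(abs(C[:,:,1]+.034)<.03)
print(m.sum(),C[m].mean(0) if m.sum() else 0)
m=(Z>.219)&(Z<.235)&(abs(C[:,:,0]-.659)<.02)&(abs(C[:,:,1]+.034)<.02);print("ram",m.sum(),C[m].mean(0))
x=max(0,min(u-120,400)); y=max(0,min(v-120,300))
cv2.imwrite("pics/c2.png",cv2.resize(p[y:y+180,x:x+240,::-1],None,fx=3,fy=3)); print(x,y)
E
```

```text
time: 6.2
position: [0.5373, -0.0326, 0.3633]
tool_rot: [1.0, -0.005, -0.004, -0.001]
ft_force: [-0.7, -0.3, -0.8]
grip_width: 0.0433
grip_force: 0.0
317 148
knob (np.float64(317.99426723330635), np.float64(151.90475618948966))
col (np.float64(317.2403464093678), np.float64(74.00814744701026))
461 [ 0.60437984 -0.03324671  0.25789528]
ram 1026 [ 0.65893587 -0.03432493  0.22543838]
197 28
```

View pics/c2.png

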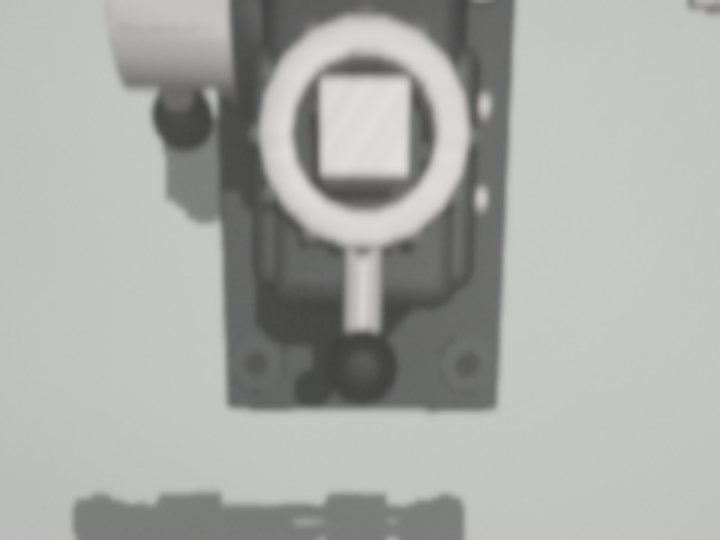

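The handle now points straight to the front, over the mark: knob at crop (362,368), directly below the ring centre (365,128). The collar is locked. Next, the wedge.

```bash
python3 -m handwheel '{"hand":[0.6,0.6,0.6,0.6,0.6,0.6,0.6,0.6,0.6],"translation":[[-10,-25,-10],[-24,-60,-20],[-38,-95,-30],[-52,-130,-40],[-66,-165,-50],[-80,-200,-60],[-92,-232,-70],[-92,-232,-80],[-92,-232,-80]],"turn":[[0,0,-0.08],[0,0,-0.16],[0,0,-0.16],[0,0,-0.16],[0,0,-0.16],[0,0,-0.16],[0,0,-0.16],[0,0,-0.16],[0,0,-0.16]]}'
python3 - <<'E'
from h import *
w=np.load("w2.npz");p,T=w["p"],w["T"];f,cx,cy,_=K("wrist");k=(f,cx,cy,T);g=p.max(2).astype(int)
# front edge of base, left/right sides
def sub(P): return np.array([ray(k,u,v,.033)[:2] for u,v in P])
F=[(u,155+np.nonzero(g[155:175,u]<115)[0][-1]+.5) for u in range(278,358)]
W=sub(F); print("front",W.mean(0),np.polyfit(W[:,1],W[:,0],1))
for v in(150,153,156,159): 
    i=np.nonzero(g[v,255:380]<115)[0]; A=ray(k,255+i[0]-.5,v,.033);B=ray(k,255+i[-1]+.5,v,.033); print(v,A[:2],B[:2],((A+B)/2)[:2])
p,d,k=shot("wrist","w3"); np.savez("w3.npz",p=p,d=d,T=k[3]); C=cloud(d,k)
g=p.max(2)
print("pred",proj(k,(.486,-.268,.03)))
m=((g<95)&(C[:,:,2]<.05)&(abs(C[:,:,0]-.525)<.08)&(abs(C[:,:,1]+.275)<.05)).astype(np.uint8)
cs=max(cv2.findContours(m,0,2)[0],key=cv2.contourArea);r=cv2.minAreaRect(cs);print(r)
b=cv2.boxPoints(r)
for q in b: print(q.round(1),ray(k,*q,.004)[:2].round(4),ray(k,*q,.03)[:2].round(4))
u,v=map(int,r[0]);x=min(max(0,u-100),440);y=min(max(0,v-75),330)
cv2.imwrite("pics/c3.png",cv2.resize(p[y:y+150,x:x+200,::-1],None,fx=4,fy=4)); print(x,y)
E
```

```text
time: 7.0
position: [0.4506, -0.2671, 0.2814]
tool_rot: [0.996, -0.087, -0.002, -0.001]
ft_force: [0.1, 0.1, -1.0]
grip_width: 0.052
grip_force: 0.0
front [ 0.5768813  -0.03367353] [0.01092481 0.57724918]
150 [0.59404398 0.02380568] [ 0.59293997 -0.0914304 ] [ 0.59349198 -0.03381236]
153 [0.59022902 0.02398511] [ 0.58912354 -0.09154225] [ 0.58967628 -0.03377857]
156 [0.58639472 0.02416546] [ 0.58528778 -0.09165467] [ 0.58584125 -0.03374461]
159 [0.58254094 0.02434672] [ 0.58143253 -0.09176767] [ 0.58198673 -0.03371048]
pred (np.float64(312.22771119860033), np.float64(174.41497402948588))
((313.0, 173.50001525878906), (4.949747085571289, 4.949747085571289), 45.0)
[309.5 173.5] [ 0.4847 -0.2641] [ 0.4875 -0.2652]
[313. 170.] [ 0.488  -0.2689] [ 0.4906 -0.2697]
[316.5 173.5] [ 0.4833 -0.2723] [ 0.4862 -0.2729]
[313. 177.] [ 0.48   -0.2675] [ 0.483  -0.2683]
213 98
```

View pics/c3.png

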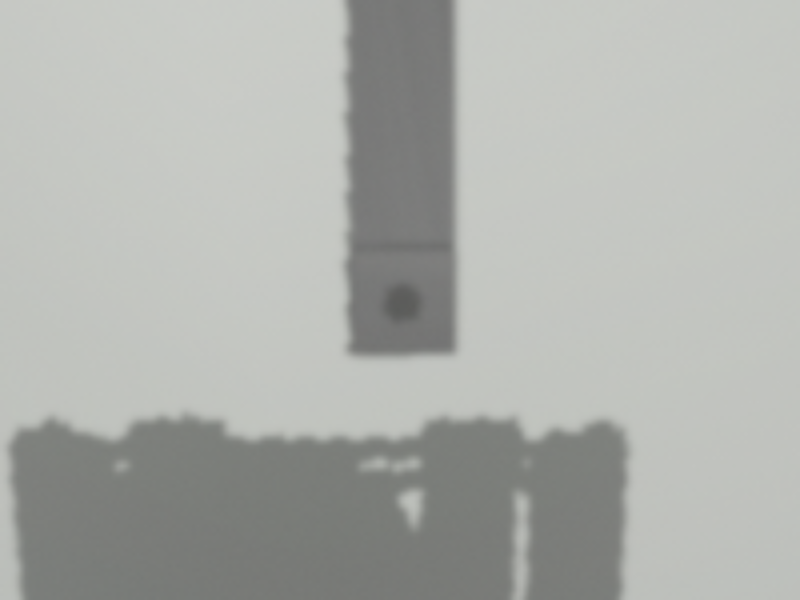

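The one-hole heel is at crop (401,302), full-image (313,173.5), which gives (0.487,-0.269). The wedge is square with the gripper. Descending.

```bash
python3 -m handwheel '{"hand":[0.6,0.6,0.6,0.6,0.6,0.6,0.6,0.6],"translation":[[10,0,0],[25,-1,-30],[36,-2,-70],[36,-2,-110],[36,-2,-150],[36,-2,-190],[36,-2,-190],[36,-2,-190]],"turn":[[0,0,0],[0,0,0],[0,0,0],[0,0,0],[0,0,0],[0,0,0],[0,0,0],[0,0,0]]}'
```

```text
time: 7.72
position: [0.488, -0.2658, 0.092]
tool_rot: [0.997, -0.083, -0.002, -0.001]
ft_force: [0.9, 0.0, 0.5]
grip_width: 0.052
grip_force: 0.0
```

```bash
python3 -m handwheel '{"hand":[0.6,0.6,0.6,0.6,0.6,0.3,0.3,0.3,0,0,0,0],"translation":[[0,-3,-30],[0,-3,-50],[0,-3,-60],[0,-3,-65],[0,-3,-65],[0,-3,-65],[0,-3,-65],[0,-3,-65],[0,-3,-65],[0,-3,-65],[0,-3,-65],[0,-3,-65]],"turn":[[0,0,-0.01],[0,0,-0.01],[0,0,-0.01],[0,0,-0.01],[0,0,-0.01],[0,0,-0.01],[0,0,-0.01],[0,0,-0.01],[0,0,-0.01],[0,0,-0.01],[0,0,-0.01],[0,0,-0.01]]}' 40
```

```text
time: 8.72
position: [0.4879, -0.2706, 0.0294]
tool_rot: [0.996, -0.09, 0.0, -0.0]
ft_force: [1.2, 1.9, 7.2]
grip_width: 0.03
grip_force: 39.8
```

```bash
python3 -m handwheel '{"hand":[0,0,0,0,0,0,0,0,0,0,0],"translation":[[0,0,20],[0,0,45],[-5,35,45],[-10,70,45],[-15,105,45],[-20,140,45],[-25,175,45],[-30,210,45],[-34,238,45],[-34,238,45],[-34,238,45]],"turn":[[0,0,0],[0,0,0],[0,0,0.04],[0,0,0.08],[0,0,0.12],[0,0,0.17],[0,0,0.17],[0,0,0.17],[0,0,0.17],[0,0,0.17],[0,0,0.17]]}'
python3 - <<'E'
from h import *
o=robot.get_obs();print(o["position"],o["ft_force"],o["tool_rot"],o["grip_width"])
p,d,k=shot("wrist"); np.savez("w4.npz",p=p,d=d,T=k[3]); C=cloud(d,k)
P=o["position"]
print("nose pred",proj(k,P+[.095,-.001,-.02]),"edge",proj(k,(.575,-.034,.011)),proj(k,(.575,-.034,.033)))
cv2.imwrite("pics/c4.png",p[:,:,::-1])
pt,d,k=shot("side"); cv2.imwrite("pics/s4.png",cv2.resize(pt[200:350,300:500,::-1],None,fx=3,fy=3))
E
```

```text
time: 9.63
position: [0.4523, -0.031, 0.0731]
tool_rot: [1.0, -0.003, -0.001, -0.0]
ft_force: [0.9, -0.2, -4.1]
grip_width: 0.0299
grip_force: 39.8
[ 0.45229556 -0.03097769  0.07314063] [ 0.91349652 -0.23574778 -4.10096768] [ 9.99995344e-01 -2.76116676e-03 -1.26201948e-03 -3.08467425e-04] 0.02988745721657155
nose pred (np.float64(317.7472450686755), np.float64(96.21332473267236)) edge (np.float64(321.1609603055595), np.float64(46.91888601109886)) (np.float64(321.71704402872575), np.float64(35.84881380187093))
```

View pics/c4.png

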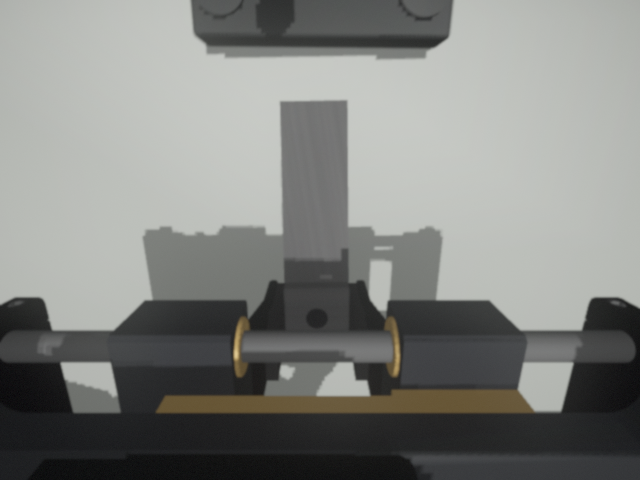

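The wedge is held straight, with its nose edge at row 101 (u 281-348) and the press's lower front edge at rows 40-47 (u 193-452). The wedge needs to shift about 4 mm to -y. Lowering in front of the press.

```bash
python3 -m handwheel '{"hand":[0,0,0,0,0],"translation":[[0,-4,-20],[0,-4,-35],[0,-4,-41],[0,-4,-41],[0,-4,-41]],"turn":[[0,0,-0.004],[0,0,-0.004],[0,0,-0.004],[0,0,-0.004],[0,0,-0.004]]}'; python3 -m handwheel '{"hand":[0,0,0,0],"translation":[[0,0,-1],[0,0,-2],[0,0,-2.5],[0,0,-2.5]],"turn":[[0,0,0],[0,0,0],[0,0,0],[0,0,0]]}'
```

```text
time: 10.15
position: [0.4538, -0.0376, 0.0323]
tool_rot: [1.0, -0.007, -0.0, -0.0]
ft_force: [-0.5, -0.4, -3.9]
grip_width: 0.0299
grip_force: 39.8
time: 10.48
position: [0.4538, -0.0368, 0.0304]
tool_rot: [1.0, -0.007, 0.0, 0.0]
ft_force: [-0.2, -0.7, -4.0]
grip_width: 0.0294
grip_force: 39.8
```

```bash
python3 -m handwheel '{"hand":[0,0,0,0],"translation":[[0,1,-0.7],[0,1.5,-1.3],[0,1.5,-1.5],[0,1.5,-1.5]],"turn":[[0,0,0],[0,0,0],[0,0,0],[0,0,0]]}'; python3 -m handwheel '{"hand":[0,0,0],"translation":[[0,0,-0.5],[0,0,-1],[0,0,-1]],"turn":[[0,0,0],[0,0,0],[0,0,0]]}'
```

```text
time: 10.82
position: [0.4539, -0.0355, 0.0293]
tool_rot: [1.0, -0.007, 0.001, 0.0]
ft_force: [-2.0, -1.4, 4.7]
grip_width: 0.0295
grip_force: 39.8
time: 11.07
position: [0.4539, -0.0355, 0.0293]
tool_rot: [1.0, -0.007, 0.001, 0.0]
ft_force: [-2.0, -2.0, 15.9]
grip_width: 0.0299
grip_force: 39.8
```

```bash
python3 -m handwheel '{"hand":[0,0,0,0,0,0],"translation":[[0,0,1],[10,0,1],[20,0,1],[30,0,1],[36,0,1],[36,0,1]],"turn":[[0,0,0],[0,0,0],[0,0,0],[0,0,0],[0,0,0],[0,0,0]]}' 55; python3 -m handwheel '{"hand":[0,0,0,0,0],"translation":[[2,0,0],[4,0,0],[6,0,0],[8,0,0],[8,0,0]],"turn":[[0,0,0],[0,0,0],[0,0,0],[0,0,0],[0,0,0]]}'
python3 - <<'E'
from h import *
p,d,k=shot("side"); np.savez("s5.npz",p=p,d=d)
print(proj(k,(.575,-.034,.008)))
E
```

```text
time: 11.57
position: [0.4855, -0.0336, 0.0293]
tool_rot: [1.0, -0.006, -0.004, -0.001]
ft_force: [-7.8, 1.5, 12.2]
grip_width: 0.0296
grip_force: 55.0
time: 11.98
position: [0.4904, -0.0332, 0.0293]
tool_rot: [1.0, -0.006, -0.007, -0.002]
ft_force: [-12.3, 0.2, 16.4]
grip_width: 0.0295
grip_force: 55.0
(np.float64(348.2093001610473), np.float64(291.56974841034366))
```

```bash
python3 -m handwheel '{"hand":[0,0,0],"translation":[[0,0,1],[0,0,1],[0,0,1]],"turn":[[0,0,0],[0,0,0],[0,0,0]]}'; python3 -m handwheel '{"hand":[0,0,0,0],"translation":[[1.5,0,0],[3,0,0],[3,0,0],[3,0,0]],"turn":[[0,0,0],[0,0,0],[0,0,0],[0,0,0]]}'
```

```text
time: 12.28
position: [0.4982, -0.0352, 0.0294]
tool_rot: [1.0, -0.007, 0.001, 0.0]
ft_force: [1.0, 0.5, -4.1]
grip_width: 0.0296
grip_force: 54.9
time: 12.62
position: [0.5006, -0.0351, 0.0294]
tool_rot: [1.0, -0.007, -0.0, -0.0]
ft_force: [-1.8, 0.6, -1.1]
grip_width: 0.0296
grip_force: 55.0
```

```bash
Z='"turn":[[0,0,0],[0,0,0],[0,0,0]]'; python3 -m handwheel '{"hand":[0,0,0],"translation":[[1,0,0],[2,0,0],[2,0,0]],"turn":[[0,0,0],[0,0,0],[0,0,0]]}'; python3 -m handwheel '{"hand":[0,0,0],"translation":[[1,0,0],[2,0,0],[2,0,0]],"turn":[[0,0,0],[0,0,0],[0,0,0]]}'; python3 -m handwheel '{"hand":[0,0,0],"translation":[[1,0,0],[2,0,0],[2,0,0]],"turn":[[0,0,0],[0,0,0],[0,0,0]]}'
```

```text
time: 12.87
position: [0.501, -0.0349, 0.0294]
tool_rot: [1.0, -0.007, -0.002, -0.0]
ft_force: [-4.8, -0.9, 0.5]
grip_width: 0.0297
grip_force: 54.9
time: 13.12
position: [0.5014, -0.0348, 0.0294]
tool_rot: [1.0, -0.007, -0.004, -0.001]
ft_force: [-7.6, -2.5, 3.6]
grip_width: 0.0298
grip_force: 54.9
time: 13.37
position: [0.5016, -0.0346, 0.0293]
tool_rot: [1.0, -0.006, -0.005, -0.001]
ft_force: [-11.8, -3.0, 5.8]
grip_width: 0.0296
grip_force: 54.9
```

```bash
python3 -m handwheel '{"hand":[0,0,0],"translation":[[1,0,0.3],[2,0,0.5],[2,0,0.5]],"turn":[[0,0,0],[0,0,0],[0,0,0]]}'; python3 -m handwheel '{"hand":[0,0,0],"translation":[[1,0,0],[2,0,0.3],[2,0,0.3]],"turn":[[0,0,0],[0,0,0],[0,0,0]]}'; python3 -m handwheel '{"hand":[0,0,0],"translation":[[1,0,0],[2,0,0.3],[2,0,0.3]],"turn":[[0,0,0],[0,0,0],[0,0,0]]}'
```

```text
time: 13.62
position: [0.5019, -0.0343, 0.0294]
tool_rot: [1.0, -0.007, -0.007, -0.001]
ft_force: [-13.9, -4.3, 3.7]
grip_width: 0.0295
grip_force: 55.0
time: 13.87
position: [0.5021, -0.0341, 0.0295]
tool_rot: [1.0, -0.007, -0.009, -0.002]
ft_force: [-15.3, -5.4, 4.7]
grip_width: 0.0297
grip_force: 55.0
time: 14.12
position: [0.5024, -0.0338, 0.0296]
tool_rot: [1.0, -0.007, -0.011, -0.002]
ft_force: [-17.7, -5.4, 4.5]
grip_width: 0.0296
grip_force: 55.0
```

```bash
python3 -m handwheel '{"hand":[0,0,0,0],"translation":[[0,0,0],[0,0,0],[0,0,0],[0,0,0]],"turn":[[0,-0.01,0],[0,-0.02,0],[0,-0.025,0],[0,-0.025,0]]}'; python3 - <<'E'
from h import *
p,d,k=shot("side"); u,v=proj(k,(.575,-.034,.008)); u=int(u);v=int(v)
cv2.imwrite("pics/s6.png",cv2.resize(p[v-60:v+45,u-80:u+60,::-1],None,fx=5.5,fy=5.5,interpolation=cv2.INTER_CUBIC)); print(u,v,robot.get_obs()["moment"])
E
```

```text
time: 14.45
position: [0.5023, -0.0337, 0.0293]
tool_rot: [1.0, -0.007, 0.002, -0.002]
ft_force: [-16.6, -5.8, 4.4]
grip_width: 0.0294
grip_force: 55.0
348 291 [-1.24306319  3.20745847 -0.49908345]
```

View pics/s6.png

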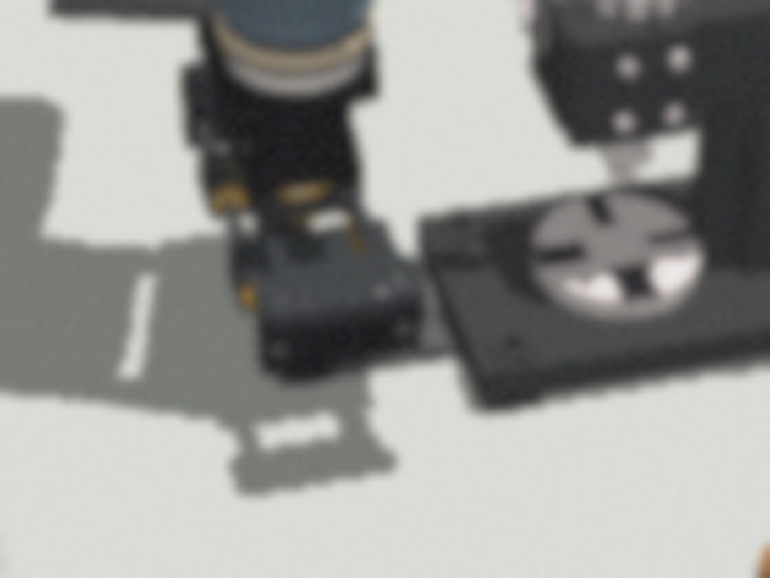

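Side crop: the wedge nose is under the base front edge at crop (450,345), and the gripper body has a clear gap to the press. I'll keep pushing while easing the down and side load.

```bash
python3 -m handwheel '{"hand":[0,0,0],"translation":[[0,-1,0.4],[0,-2,0.7],[0,-2,0.7]],"turn":[[0,0,0],[0,0,0],[0,0,0]]}'; python3 -m handwheel '{"hand":[0,0,0],"translation":[[1,0,0],[2,0,0],[2,0,0]],"turn":[[0,-0.003,0],[0,-0.003,0],[0,-0.003,0]]}';  python3 -m handwheel '{"hand":[0,0,0],"translation":[[1,0,0],[2,0,0],[2,0,0]],"turn":[[0,-0.003,0],[0,-0.003,0],[0,-0.003,0]]}'
```

```text
time: 14.75
position: [0.5025, -0.0345, 0.0294]
tool_rot: [1.0, -0.006, 0.001, -0.003]
ft_force: [-14.1, 0.3, -1.8]
grip_width: 0.0293
grip_force: 55.0
time: 15.0
position: [0.5027, -0.0343, 0.0293]
tool_rot: [1.0, -0.006, 0.001, -0.003]
ft_force: [-16.6, -1.6, 2.0]
grip_width: 0.0295
grip_force: 55.0
time: 15.25
position: [0.503, -0.0341, 0.0293]
tool_rot: [1.0, -0.006, 0.001, -0.004]
ft_force: [-20.5, -3.7, 4.3]
grip_width: 0.0294
grip_force: 55.0
```

```bash
python3 -m handwheel '{"hand":[0,0,0],"translation":[[1,-1,0.6],[2,-1.5,0.9],[2,-1.5,0.9]],"turn":[[0,-0.003,0],[0,-0.003,0],[0,-0.003,0]]}'; python3 -m handwheel '{"hand":[0,0,0],"translation":[[1,-0.3,0.2],[2,-0.7,0.4],[2,-0.7,0.4]],"turn":[[0,-0.003,0],[0,-0.003,0],[0,-0.003,0]]}';  python3 -m handwheel '{"hand":[0,0,0],"translation":[[1,-0.3,0.2],[2,-0.7,0.4],[2,-0.7,0.4]],"turn":[[0,-0.003,0],[0,-0.003,0],[0,-0.003,0]]}'
```

```text
time: 15.5
position: [0.5089, -0.0358, 0.0294]
tool_rot: [1.0, -0.006, 0.006, -0.003]
ft_force: [-11.0, 2.0, -10.8]
grip_width: 0.0294
grip_force: 55.0
time: 15.75
position: [0.5114, -0.0365, 0.0295]
tool_rot: [1.0, -0.006, 0.008, -0.003]
ft_force: [-9.8, 1.2, -11.1]
grip_width: 0.0295
grip_force: 55.0
time: 16.0
position: [0.5138, -0.0372, 0.0299]
tool_rot: [1.0, -0.006, 0.01, -0.003]
ft_force: [-8.4, 2.3, -11.8]
grip_width: 0.0296
grip_force: 55.0
```

```bash
python3 -m handwheel '{"hand":[0,0,0,0],"translation":[[0,0.5,-0.3],[0,1,-0.7],[0,1,-1],[0,1,-1]],"turn":[[0,0.008,0],[0,0.016,0],[0,0.02,0],[0,0.02,0]]}'
cat > tip.py <<'E'
from h import *
z=np.load("top0.npz"); k=K("top"); C0=cloud(z["d"],k); zs=np.load("s5.npz"); ks=K("side"); S0=cloud(zs["d"],ks)
o=robot.get_obs();print(o["position"].round(4),o["ft_force"].round(1),o["tool_rot"].round(4))
A=[];B=[]
for i in range(3):
    p,d,_=shot("top");A.append(cloud(d,k)); p,d,_=shot("side");B.append(cloud(d,ks))
def cmp(n,R0,L,xr,yr,zr,zw=.006):
    m=np.all([(R0[:,:,j]>a[0])&(R0[:,:,j]<a[1]) for j,a in enumerate((xr,yr,zr))],0); m=cv2.erode(m.astype(np.uint8),np.ones((3,3)))>0 if n[-1]!="*" else m
    D=np.concatenate([(X-R0)[m][:,2] for X in L]); D=D[abs(D)<.012]
    print(n,m.sum(),"dz mm",(1000*D.mean()).round(2),"+-",(1000*D.std()/len(D)**.5).round(2))
for nm,R,L in(("top",C0,A),("side",S0,B)):
    cmp(nm+" base front",R,L,(.578,.61),(-.088,.02),(.024,.043))
    cmp(nm+" head top",R,L,(.68,.76),(-.07,.0),(.188,.208))
    cmp(nm+" floor",R,L,(.5,.56),(.06,.2),(-.005,.014))
E
python3 tip.py
```

```text
time: 16.33
position: [0.5141, -0.0369, 0.0298]
tool_rot: [1.0, -0.006, 0.0, -0.002]
ft_force: [-12.2, -1.0, -3.4]
grip_width: 0.0298
grip_force: 55.0
[ 0.5141 -0.0369  0.0298] [-12.2  -1.   -3.4] [ 1.0e+00 -6.2e-03  4.0e-04 -2.4e-03]
top base front 426 dz mm 1.95 +- 0.12
top head top 737 dz mm 0.39 +- 0.05
top floor 1142 dz mm 0.0 +- 0.1
side base front 198 dz mm 2.41 +- 0.13
side head top 316 dz mm 0.24 +- 0.09
side floor 0 dz mm nan +- nantip.py:10: RuntimeWarning: Mean of empty slice.
  print(n,m.sum(),"dz mm",(1000*D.mean()).round(2),"+-",(1000*D.std()/len(D)**.5).round(2))
  ret = ret.dtype.type(ret / rcount)
  ret = _var(a, axis=axis, dtype=dtype, out=out, ddof=ddof,
  arrmean = um.true_divide(arrmean, div, out=arrmean,
  ret = ret.dtype.type(ret / rcount)
```

```bash
python3 -m handwheel '{"hand":[0,0,0,0],"translation":[[0,0,-0.4],[0,0,-0.7],[0,0,-0.7],[0,0,-0.7]],"turn":[[0,0,0],[0,0,0],[0,0,0],[0,0,0]]}'; python3 tip.py 2>/dev/null
```

```text
time: 16.97
position: [0.514, -0.0369, 0.0295]
tool_rot: [1.0, -0.006, 0.001, -0.002]
ft_force: [-12.9, -0.7, -1.7]
grip_width: 0.0295
grip_force: 55.0
[ 0.514  -0.0369  0.0295] [-12.9  -0.7  -1.7] [ 1.0e+00 -6.3e-03  6.0e-04 -2.4e-03]
top base front 426 dz mm 1.85 +- 0.12
top head top 737 dz mm 0.31 +- 0.05
top floor 1142 dz mm 0.0 +- 0.1
side base front 198 dz mm 2.59 +- 0.13
side head top 316 dz mm 0.1 +- 0.09
side floor 0 dz mm nan +- nan
```

```bash
python3 -m handwheel '{"hand":[0,0,0,0],"translation":[[0,0,-0.4],[0,0,-0.7],[0,0,-0.7],[0,0,-0.7]],"turn":[[0,0,0],[0,0,0],[0,0,0],[0,0,0]]}'; python3 tip.py 2>/dev/null
python3 - <<'E'
from h import *
p,d,k=shot("top"); q=shot("side")[0]
o=np.zeros((480,800,3),np.uint8); o[:,:400]=cv2.resize(p[80:272,240:400,::-1],(400,480)); o[:,400:]=cv2.resize(q[215:335,285:385,::-1],(400,480)); cv2.imwrite("pics/f.png",o)
z=np.load("top0.npz")["p"]; D=(abs(p.astype(int)-z).max(2)>60)[:300]; 
for n,(u,v) in dict(micro=(205,132),par=(201,226),thim=(208,275),anvil=(399,278),bush=(409,160),span=(412,128)).items(): print(n,D[v-22:v+22,u-25:u+25].sum())
E
```

```text
time: 17.6
position: [0.514, -0.0369, 0.0294]
tool_rot: [1.0, -0.006, 0.001, -0.002]
ft_force: [-15.5, 0.5, 3.1]
grip_width: 0.0299
grip_force: 55.0
[ 0.514  -0.0369  0.0294] [-15.5   0.5   3.1] [ 1.0e+00 -6.3e-03  8.0e-04 -2.4e-03]
top base front 426 dz mm 1.94 +- 0.12
top head top 737 dz mm 0.35 +- 0.05
top floor 1142 dz mm 0.06 +- 0.1
side base front 198 dz mm 2.35 +- 0.13
side head top 316 dz mm 0.26 +- 0.09
side floor 0 dz mm nan +- nan
micro 0
par 1570
thim 2070
anvil 91
bush 0
span 0
```

View pics/f.png

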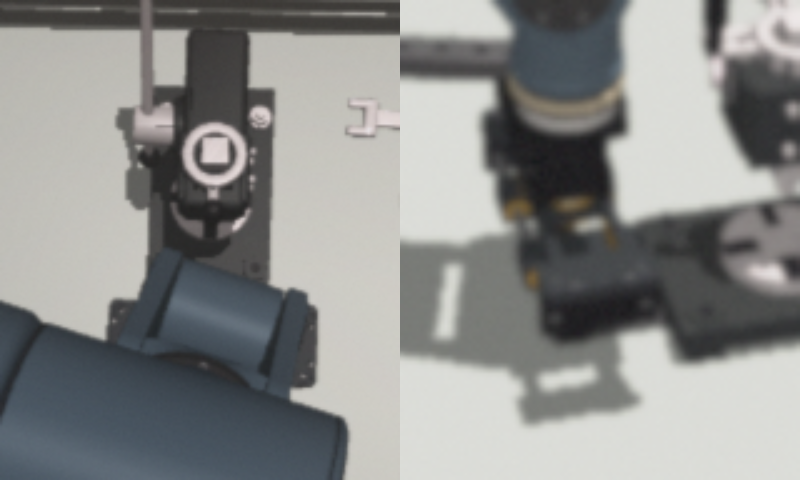

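The collar handle is still straight to the front (left view, stub at (213,192)). The wedge is under the edge with the gripper short of the base. The rise at the front feet measures about 2 mm in both cameras. Handing in.

```bash
python3 -c "
from rig import hand_in; print(hand_in())"
```

```text
the job is handed in; nothing more can be done
None
```

Job handed in: the collar is locked at the front mark, and the wedge is under the middle of the press's front edge, still held in the gripper, with the front feet about 2 mm off the floor; the arm hid the parallel and thimble (and partly the anvil) in my last bystander check, so those were not re-confirmed.

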